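# Snap a template guide into an upturned router base with a wooden block

### The arm

A 6-joint arm with a two-finger parallel gripper is mounted at the origin on a cart in front of the work surface, level with it; the furniture and walls round the work are solid. World frame = base frame: x ahead of the robot, y to its left, z up, the work surface at z = 0. Lengths are in mm, angles in rad, forces in N, time in s.
With the tool pointing down it reaches from about 275 to 825 mm from the base axis. Payload 5.2 kg.
Tool frame: the origin (TCP) lies at the very end of the fingers, on their centre line; the grasp point (between the pads) lies 19 mm behind it; z points along the fingers, y is the direction in which the jaws open and shut (so a half turn about z gives the same grasp; the last joint's range is limited). The gripper opens to 93 mm and grips with 3 to 60 N. Pads are 15 mm wide; open, the fingers measure 128 mm over their backs; the gripper's body (75 mm by 188 mm) begins 65 mm behind the grasp point.
Start: joints at [-1.34, 0.259, 1.535, -0, 1.348, -0.203], TCP at [231.198, -499.052, 218.653] pointing down, gripper open.
Joint ranges: [-3.14, 3.14], [-0.91, 2.08], [0.19, 2.58], [-1.22, 4.36], [0.22, 2.71], [-3.12, 3.12]. Speed limits (rad/s): [2.57, 2.57, 3.14, 3.14, 3.14, 3.14].

### API

Orientations are given as [roll, pitch, yaw] about the fixed x, y, z axes, in that order (R = Rz(yaw) Ry(pitch) Rx(roll)).
In Python, from bench import robot gives the robot as it stands. The module is installed in compiled form; this text tells all that it offers. Calls block until the motion is done:
- robot.move_ptp(position, orientation): joint-space move of the TCP to a pose.
- robot.move_linear(position, ori=None, speed=150, f_stop=None): straight line of the TCP; ori=None keeps the orientation; speed is the mean speed in mm/s. With f_stop (N) it stops when the force on the tool has changed by that much, and returns True; else False.
- robot.move_j(angles): joint-space move.
- robot.move_gripper(opening): opening from 0.0 (shut) to 1.0 (fully open); the grip force is fixed at half the most; returns when the fingers have stopped.
- robot.sleep(seconds).
- robot.inverse_kinematics(position, orientation): joint angles nearest the present ones, or None.
- robot.get_image(name): name is "side" or "top" or "wrist"; returns a dict with "img" (384x512x3 uint8, blue, green, red), "fovy" (degrees; the focal length in pixels is half the picture's height over the tangent of half this angle, whatever the lens; pixels are square), "cx", "cy" (the principal point, pixels), "eye" and "orientation" of the camera in the world. Camera axes: x right, y down, z forward; pixel columns grow to the right and rows downward; lengths in mm; the calibration is good to about 2 mm. A picture is of the moment at which its call begins. There is no depth.
A pose or a line that the arm cannot do raises robot.MotionError and nothing moves.
- robot.hand_in(): hands the job in, once; it reports no verdict.
Readings, each from a call of its own:
- robot.current_t(): time.
- robot.current_qpos(): joint angles.
- robot.current_joint_vel(): joint speeds.
- robot.current_joint_efforts(): joint torques, N m.
- robot.current_tcp_pos(): TCP position.
- robot.current_eef_rot(): TCP orientation.
- robot.current_contact_force(): force on the tool from outside, world axes, zero at the start.
- robot.current_ft_torque(): the same for the moment, N m.
- robot.current_gripper_width(): opening from 0.0 (shut) to 1.0 (fully open).
Only numpy, scipy, OpenCV 4.12 (cv2) and the standard library are available. Lean on these libraries where they do the work, as an engineer would, in place of code of your own. Each camera call takes 0.05 s, during which the arm holds its last target. There are 200 camera calls.

### The job

Fit the template guide with the wide collar into the upturned router base: set it collar up into the round recess so that it lies level on the three spring latches, and let go of it. Then take the short hardwood block and with it, not with the gripper itself, press squarely on the end of the collar, gently and straight down, until all three latches have snapped in over the guide's rim, and lay the block down on the bench again. Leave everything else where it is.

Things in the scene. Friction and masses are not known exactly. Their poses are not given: they have to be found in the camera images.
- guide_collar (a point): the template guide to be fitted: a brass ring standing collar up, 34 mm high. From below: a rim 56 mm in diameter, 5 mm thick, lower edge bevelled; a hub 43 mm in diameter up to 10 mm; then a wide tubular collar of 41 mm outside diameter up to 34 mm. About 0.11 kg. Point on its axis, 22 mm above its underside, 12 mm below the flat end of the collar; z along the collar, up.
- slim_guide_collar (a point): the other template guide, not wanted now: same 56 mm rim, but a slim collar of 26 mm diameter; also 34 mm high. Point on its axis 22 mm above its underside.
- block_center (a point): the pusher: a short grey-brown hardwood block, 55 mm (its x) by 62 mm (its y) by 30 mm high, lying flat on the bench, the only short block (the cauls further off are longer). About 0.05 kg. Clamp pipes run along the bench on both sides of it and of the router base, their tops 56 mm high. This point is its centre, 15 mm above its underside.
- router_base: a router's round fixed base without its motor, upside down on its aluminium sleeve, firmly in place. Its face, a level black disc 140 mm in diameter, looks up, 81 mm above the bench; in its middle is the recess. Two wooden knobs stick out below the face, up to 95 mm from the axis. Origin on the axis at bench height, z up. More than 45 N on the guide in it would spoil it.
- recess_mouth (a point): centre of the recess's mouth, level with the black face; z up. The round recess is 58 mm wide, chamfered by 2.5 mm at the mouth and 16 mm deep, with an opening in its floor. A guide laid into it sinks 8 mm and rests on the bevelled tops of three spring latches: the place to let go of it (collar point 14 mm above this point). Fully home, the collar point stays 8.5 mm above this point.
- recess_floor (a point): centre of the recess's floor, 16 mm below the mouth; a springy wave washer lies on it. Pressed down from the latches, the guide pushes them aside and squeezes the washer; it takes about 20 to 24 N. After 6 mm the latches jump in over the rim and hold the guide up against them, its underside 2.5 mm above the floor. Only pressed on (about 37 N) would it strike the floor.
- latch0 (a joint): how far one of the three spring latches in the recess wall (steel, 10 mm wide, 120 degrees apart, reaching in 4 mm) is pushed back into the wall, in m: 0 when sprung out, 0.003 while the guide's rim is passing it, 0 again once it has sprung in over the rim.
- latch1 (a joint): how far one of the three spring latches in the recess wall (steel, 10 mm wide, 120 degrees apart, reaching in 4 mm) is pushed back into the wall, in m: 0 when sprung out, 0.003 while the guide's rim is passing it, 0 again once it has sprung in over the rim.
- latch2 (a joint): how far one of the three spring latches in the recess wall (steel, 10 mm wide, 120 degrees apart, reaching in 4 mm) is pushed back into the wall, in m: 0 when sprung out, 0.003 while the guide's rim is passing it, 0 again once it has sprung in over the rim.
- glue_bottle: bystander: tall glue bottle with an orange nozzle, standing beside an upright yellow bar clamp that reaches 0.36 m high (keep clear of it), 65 x 60 x 168 mm; origin at the centre of its underside.
- glue_bottle_2: bystander: smaller glue bottle with a grey nozzle, 58 x 54 x 148 mm; origin at the centre of its underside.
Mind the look-alikes: they are no part of the job. Leave any orange look-alike of the part that bears block_center alone.

How it is judged (in metres and radians):
On the way, in this order (a step that is already met when the one before it is completed fails the run):
1. the wide-collared guide lies level in the recess on the latches, let go (horizontal distance between guide_collar and recess_mouth below 0.004 m and z of guide_collar in the frame of recess_mouth between 0.0105 and 0.0185 m and angle between guide_collar's own z axis and vertical below 0.12 rad and contact force between the fingers and guide below 0.1 N), for 0.2 s.
2. the guide is pressed home with the block: the latches have snapped in over its rim (z of guide_collar in the frame of recess_mouth below 0.0095 m and contact force between block and guide above 0.5 N and value of joint each of latch0, latch1, latch2 below 0.001 m), for 0.02 s.
At the end, for the whole second after the job is handed in: The wide-collared guide is level in the recess under all three latches (each sprung out to within 1 mm, guide within 1.3 mm of its home height, 3 mm of the centre, 3 degrees of upright); the block lies at rest on the bench (z of guide_collar in the frame of recess_mouth below 0.0098 m and horizontal distance between guide_collar and recess_mouth below 0.003 m and angle between guide_collar's own z axis and vertical below 0.05 rad and value of joint each of latch0, latch1, latch2 below 0.001 m and height (world z) of block_center below 0.035 m and linear speed of block below 0.02 m/s); the robot touches nothing.
It fails at once if the block presses on the guide with more than 45 N (contact force between block and guide above 45 N).
It fails at once if the guide is pressed past the latches with the gripper itself (z of guide_collar in the frame of recess_mouth below 0.0105 m and horizontal distance between guide_collar and recess_mouth below 0.01 m and contact force between any of the fingers, the arm and guide above 1 N).
It fails at once if the slim guide is moved by more than 3 cm (distance of slim_guide_collar from where it was at the start of the episode above 0.03 m).
It fails at once if a glue bottle is moved by more than 3 cm or knocked over (distance of any of glue_bottle, glue_bottle_2 from where it was at the start of the episode above 0.03 m or angle between any of glue_bottle, glue_bottle_2's own z axis and vertical above 0.4 rad).
It also fails if it takes over 67 s, if anything falls off the work surface, if the arm or the gripper's body presses on something with over 40 N, if the wrist force passes 120 N, or if a joint passes its speed limit or range.

## Working session

There is one attempt and no reset: what is moved stays moved. The work goes in short steps, each a Python script; the robot and the scene stay as the last script left them, time stands still between calls to the robot, and variables do not carry over. Pictures are saved under pics/ and viewed, about 8 in all and at most 12, crops included, and the job is handed in when it is done.

```bash
mkdir -p pics
cat > h.py <<'E'
import numpy as np, cv2
from bench import robot
from scipy.spatial.transform import Rotation as R
def cam(n):
    c=robot.get_image(n); c['f']=192/np.tan(np.radians(c['fovy'])/2); 
    c['R']=R.from_euler('xyz',c['orientation']).as_matrix(); return c
def ray(c,u,v,z):
    d=c['R']@np.array([(u-c['cx'])/c['f'],(v-c['cy'])/c['f'],1]); e=np.array(c['eye']); return e+d*(z-e[2])/d[2]
def proj(c,p):
    q=c['R'].T@(np.array(p)-np.array(c['eye'])); return c['cx']+c['f']*q[0]/q[2], c['cy']+c['f']*q[1]/q[2]
E
python3 - <<'E'
from h import *
import pickle
D={}
for n in('top','side','wrist'):
    c=cam(n); D[n]=c; print(n,c['fovy'],c['cx'],c['cy'],c['eye'],c['orientation'],c['img'].shape)
pickle.dump(D,open('d.pkl','wb'))
cv2.imwrite('pics/top.png',cv2.resize(D['top']['img'],(800,600)))
cv2.imwrite('pics/side.png',cv2.resize(D['side']['img'],(800,600)))
print(robot.current_t(),robot.current_eef_rot())
E
```

```text
top 46.83133461959302 247.94773387404655 191.126420662883 [ 474.65457699  -14.1898792  1160.00045644] [-3.06958454 -0.01029615 -1.59636381] (384, 512, 3)
side 44.568565687794774 254.72389663864726 189.96788341616727 [  76.23747945 -966.28910557  571.04594957] [-1.99485782  0.00586135 -0.4582206 ] (384, 512, 3)
wrist 60.90985144943321 253.75208080227006 189.71094128768632 [ 292.02754413 -470.43088208  383.78574755] [ 2.89481372e+00  8.98809628e-04 -1.13571523e+00] (384, 512, 3)
0.15 [-3.14022207e+00 -2.31913761e-04  4.33758580e-01]
```

View pics/top.png

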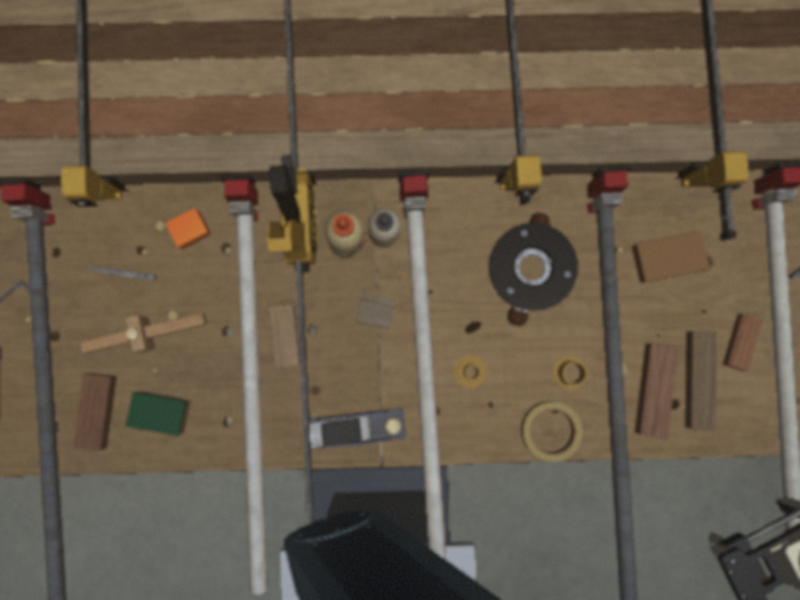

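View pics/side.png

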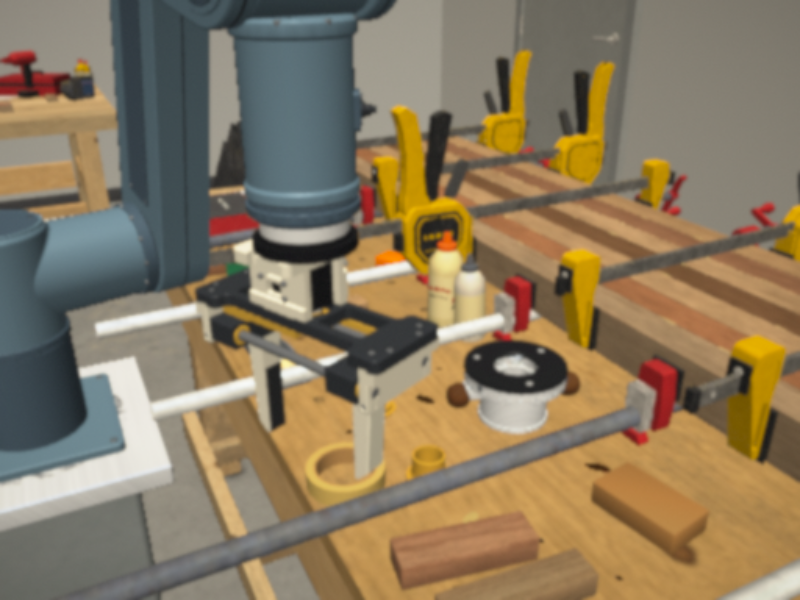

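Top picture (800-wide): router base (533,266); small brass rings at (470,372) and (571,373); big ring (552,431). Block candidates are the grey-brown one at (376,312), the orange look-alike (186,228), the brown piece with a knob (671,256) and the longer cauls. Next is an enlarged crop of the rings and the grey-brown block.

Run:
```python
from h import *
import pickle
D=pickle.load(open('d.pkl','rb')); t=D['top']['img']
a=cv2.resize(t[180:290,195:405],(800,419),interpolation=cv2.INTER_CUBIC)
cv2.imwrite('pics/crop1.png',a)
c=D['top']
for n,u,v,z in(('base',533,266,81),('g1',470,372,34),('g2',571,373,34),('big',552,431,20),('blk',376,312,30)): print(n,ray(c,u*.64,v*.64,z).round(1))
```

```text
base [ 597.9 -257.2   81. ]
g1 [ 433.2 -158.5   34. ]
g2 [ 427.3 -322.4   34. ]
big [ 333.5 -290.9   20. ]
blk [534.4  -8.7  30. ]
```

View pics/crop1.png

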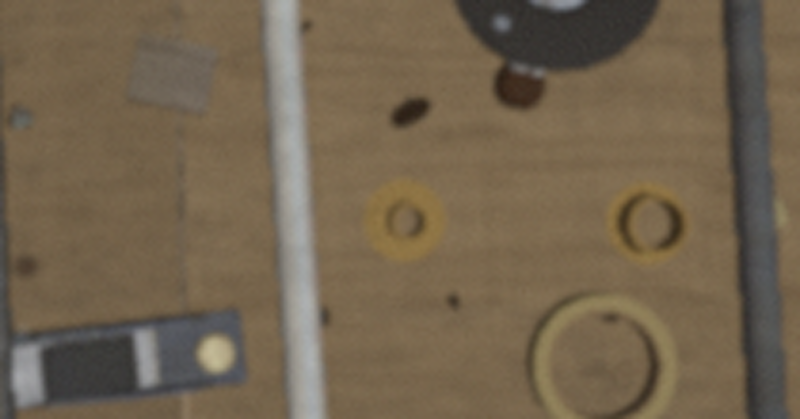

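Left ring with the small bore (405,220) is the slim guide. The right ring with the wide bore (650,222) is the wide-collared one. The grey-brown square at (172,75) is the block. I'll move above the wide guide and look from close by.

Run:
```python
from h import *
import pickle
robot.move_ptp([427,-322,170],[np.pi,0,0])
robot.move_gripper(0.7)
c=cam('wrist'); pickle.dump(c,open('w1.pkl','wb'))
im=c['img'].copy()
print(robot.current_t(),robot.current_tcp_pos(),c['eye'],c['orientation'])
for p in([427,-322,34],[598,-257,81],[433,-158,34]): print(proj(c,p))
cv2.imwrite('pics/w1.png',cv2.resize(im,(800,600)))
```

```text
1.9083 [ 427.02134319 -321.99957741  170.00635584] [ 494.08130053 -321.87991756  335.85255304] [ 2.89484851e+00 -9.33263127e-04 -1.56954821e+00]
(np.float64(253.49288394214253), np.float64(180.54407187404766))
(np.float64(158.0208033543975), np.float64(-50.51910388486573))
(np.float64(79.30659101275839), np.float64(174.14344173007015))
```

View pics/w1.png

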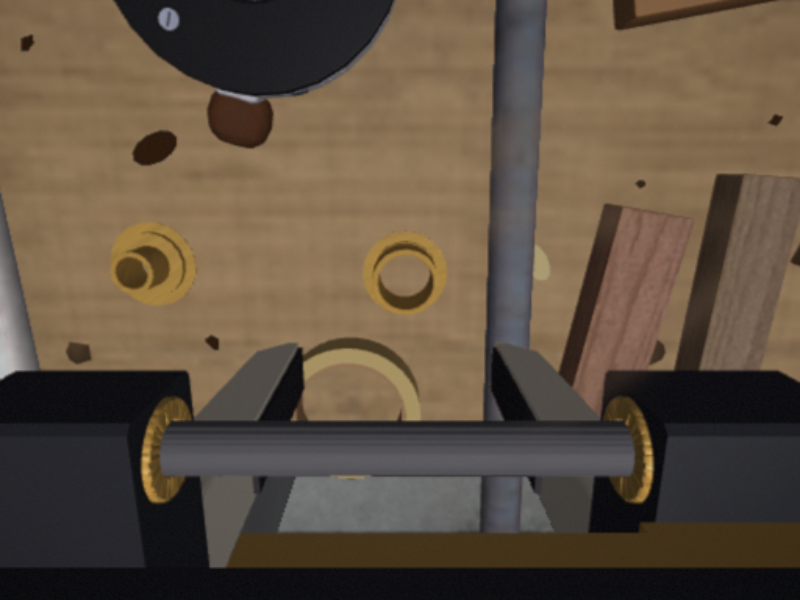

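The view confirms it: wide guide at (404,272), slim guide with its thin tube at (152,263), a loose large ring below. I'll fit the rim outline and grasp the collar.

```bash
cat >> h.py <<'E'
def brass(c,u0,u1,v0,v1):
    hsv=cv2.cvtColor(c['img'],cv2.COLOR_BGR2HSV)
    m=((hsv[...,1]>140)&(hsv[...,0]>12)&(hsv[...,0]<30)&(hsv[...,2]>70)).astype(np.uint8)
    r=np.zeros_like(m); r[v0:v1,u0:u1]=m[v0:v1,u0:u1]
    r=cv2.morphologyEx(r,cv2.MORPH_OPEN,np.ones((2,2),np.uint8))
    k,_=cv2.findContours(r,cv2.RETR_EXTERNAL,cv2.CHAIN_APPROX_NONE)
    k=max(k,key=cv2.contourArea); h=cv2.convexHull(k); return cv2.fitEllipse(h),h
E
python3 - <<'E'
from h import *
import pickle
c=pickle.load(open('w1.pkl','rb'))
e,h=brass(c,220,300,135,208); print(e, ray(c,*e[0],4), cv2.boundingRect(h))
for z in (4,): 
  l=ray(c,h[:,0,0].min(),e[0][1],z);r=ray(c,h[:,0,0].max(),e[0][1],z); print(l,r)
E
```

```text
((259.73046875, 175.24810791015625), (51.9686393737793, 52.49625778198242), 73.61078643798828) [ 425.96057771 -328.47108126    4.        ] (234, 150, 53, 52)
[ 425.93240314 -301.80372619    4.        ] [ 425.9893469  -355.70125396    4.        ]
```

Run:
```python
from h import *
import pickle
robot.move_linear([426,-328.7,60])
print(robot.move_linear([426,-328.7,14.5],speed=60,f_stop=8))
robot.move_gripper(0.0); print(robot.current_gripper_width()*93)
robot.move_linear([426,-328.7,190])
print(robot.current_gripper_width()*93, robot.current_contact_force())
robot.move_ptp([530,-257,190],[np.pi,0,0])
c=cam('wrist'); pickle.dump(c,open('w2.pkl','wb')); print(robot.current_t())
cv2.imwrite('pics/w2.png',cv2.resize(c['img'],(800,600)))
```

```text
True
0.8136895370748062
0.5100244258991429 [ 0.33658278 -0.21893252 -0.31498168]
6.1833
```

View pics/w2.png

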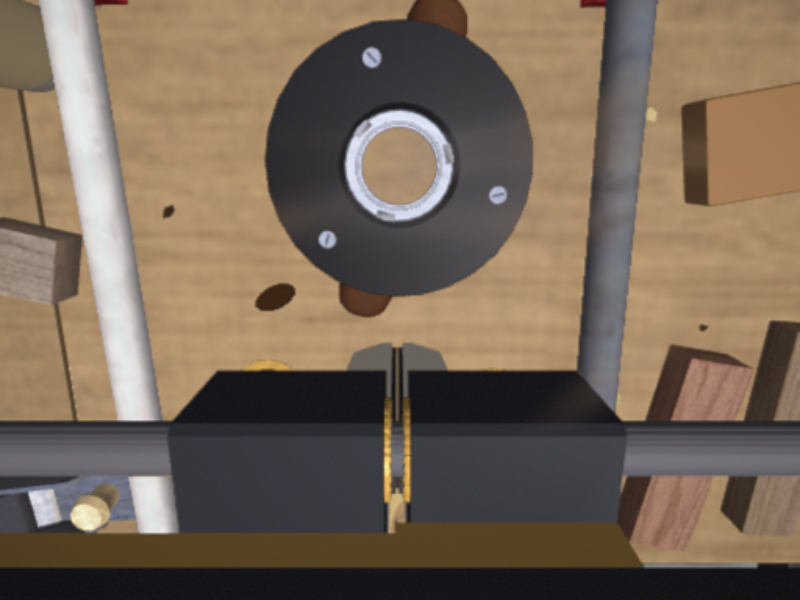

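The lowering stopped early, because the finger back came onto the dark pipe on the guide's right, and the jaws closed on air. The picture shows the base disc centred near (400,157) with its three latches; the gripper is empty and the block is at the left edge (30,260). I'll measure the base from this picture and redo the grasp with the jaws turned away from the pipe.

Run:
```python
from h import *
import pickle
c=pickle.load(open('w2.pkl','rb'))
g=cv2.cvtColor(c['img'],cv2.COLOR_BGR2GRAY)
m=(g<75).astype(np.uint8); m[:12]=0; m[190:]=0; m[:,:165]=0;m[:,345:]=0
m=cv2.morphologyEx(m,cv2.MORPH_OPEN,np.ones((3,3),np.uint8))
k,_=cv2.findContours(m,cv2.RETR_EXTERNAL,cv2.CHAIN_APPROX_NONE);k=cv2.convexHull(max(k,key=cv2.contourArea))
P=np.array([ray(c,u,v,81)[:2] for u,v in k[:,0]])
(x,y),r=cv2.minEnclosingCircle(P.astype(np.float32)); print('disc minencl',x,y,r)
A=np.c_[2*P,np.ones(len(P))];s=np.linalg.lstsq(A,(P**2).sum(1),rcond=None)[0];print('lsq',s[:2],np.sqrt(s[2]+s[0]**2+s[1]**2),len(P))
# recess: bright ring + bright inside outer edge
s_=((g>130)).astype(np.uint8); s_[:60]=0;s_[150:]=0;s_[:,:205]=0;s_[:,:]=s_; s_[:,305:]=0
k,_=cv2.findContours(s_,cv2.RETR_EXTERNAL,cv2.CHAIN_APPROX_NONE);k=cv2.convexHull(max(k,key=cv2.contourArea))
e=cv2.fitEllipse(k);print(e,ray(c,*e[0],73),ray(c,*e[0],65),ray(c,*e[0],81))
robot.move_ptp([426,-328.7,170],[np.pi,0,-np.pi/3]); robot.move_gripper(0.66)
c=cam('wrist');u,v=map(int,proj(c,[426,-328.5,4]))
e,h=brass(c,u-40,u+40,v-40,v+40);print((u,v),e,ray(c,*e[0],4),robot.current_t(),robot.current_qpos())
```

```text
disc minencl 597.7276000976562 -257.48883056640625 76.42345428466797
lsq [ 597.68481244 -257.27023728] 69.43226652299538 34
((254.80130004882812, 105.42912292480469), (68.66156768798828, 70.69393920898438), 175.8145294189453) [ 598.36079242 -257.00617244   73.        ] [ 598.39087251 -257.0314713    65.        ] [ 598.33071234 -256.98087358   81.        ]
(253, 174) ((253.16136169433594, 176.16517639160156), (51.83094787597656, 52.50264358520508), 82.95064544677734) [ 425.33442668 -327.10567181    4.        ] 8.125 [-8.64615274e-01  2.75260466e-01  1.63633336e+00 -3.19636506e-06
  1.22992044e+00  1.75338912e+00]
```

Run:
```python
from h import *
import pickle
g=[425.6,-327.7]
robot.move_linear(g+[70])
s=robot.move_linear(g+[15],speed=60,f_stop=10); print(s,robot.current_tcp_pos())
if not s:
    robot.move_gripper(0.0); print(robot.current_gripper_width()*93)
    robot.move_linear(g+[45],speed=60)
    print(robot.current_gripper_width()*93, robot.current_contact_force(),robot.current_t())
    robot.move_linear(g+[170])
    robot.move_linear([598,-257.1,180])
    cs=cam('side'); cw=cam('wrist'); print(robot.current_t())
    u,v=map(int,proj(cs,[598,-257,170])); print(u,v)
    a=cs['img'][max(0,v-80):v+100,max(0,u-100):u+100]; a=cv2.resize(a,(400,360)); 
    cv2.imwrite('pics/s3.png',np.hstack([a,cv2.resize(cw['img'],(400,360))]))
```

```text
False [ 425.82319021 -327.96123884   15.29635349]
40.00254369375745
40.18168277563779 [-0.6366353   0.34043555 -0.96773666] 11.1333
13.6083
331 193
```

View pics/s3.png

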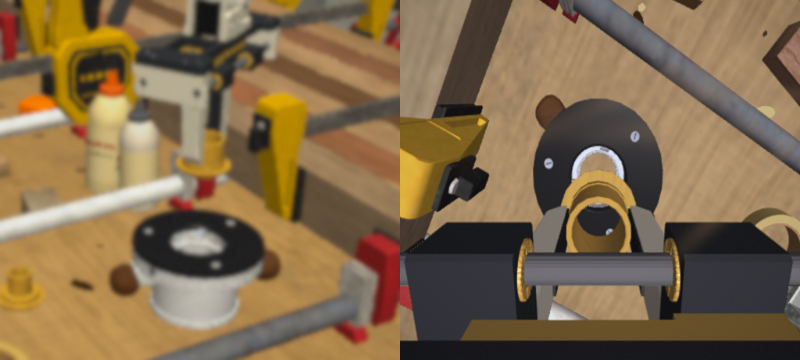

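Run:
```python
from h import *
b=[598,-257.1]
robot.move_ptp(b+[160],[np.pi,0,0])
robot.move_linear(b+[104],speed=80)
s=robot.move_linear(b+[88.5],speed=20,f_stop=5)
print(s,robot.current_tcp_pos(),robot.current_contact_force(),robot.current_ft_torque(),robot.current_t())
c=cam('wrist');cv2.imwrite('pics/w4.png',cv2.resize(c['img'],(800,600)))
```

```text
False [ 598.0079534 -257.1324928   88.5211997] [-1.009724    0.61255841 -0.47530135] [0.0231142  0.00956316 0.02522821] 16.3667
```

Run:
```python
from h import *
import pickle
robot.move_gripper(0.66)
robot.sleep(0.3)
robot.move_linear([598,-257.1,190])
robot.move_ptp([530,-120,200],[np.pi,0,0]); robot.move_gripper(0.84)
c=cam('wrist'); pickle.dump(c,open('w5.pkl','wb'));print(robot.current_t(),c['eye'])
cv2.imwrite('pics/w5.png',cv2.resize(c['img'],(800,600)))
```

```text
19.3583 [ 597.20861837 -120.22192144  365.67105507]
```

View pics/w5.png

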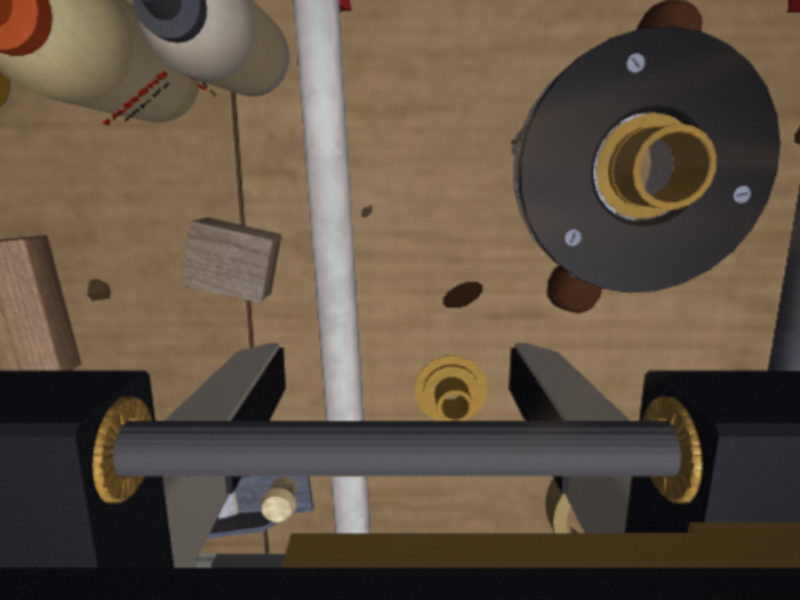

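The guide sits level in the recess, its collar end near (676,165). The grey-brown block is at (233,258), free of other things, with the white pipe to its right. Next is one look from straight above the block.

Run:
```python
from h import *
import pickle
c=pickle.load(open('w5.pkl','rb'))
hsv=cv2.cvtColor(c['img'],cv2.COLOR_BGR2HSV)
for u,v in((676,165),): print('collar',ray(c,u*.64,v*.64,107))
robot.move_ptp([480,-11,170],[np.pi,0,0])
c=cam('wrist'); pickle.dump(c,open('w6.pkl','wb'));print(robot.current_t(),c['eye'],proj(c,[534,-9,30]))
u,v=map(int,proj(c,[534,-9,30]));u0=max(0,u-80);v0=max(0,v-60);print(u0,v0)
cv2.imwrite('pics/w6.png',cv2.resize(c['img'][v0:v0+120,u0:u0+160],(800,600),interpolation=cv2.INTER_CUBIC))
```

```text
collar [ 598.65209225 -257.73054326  107.        ]
19.9667 [547.00701968 -10.08372164 336.23442325] (np.float64(252.04551370805456), np.float64(122.36537896468099))
172 62
```

View pics/w6.png

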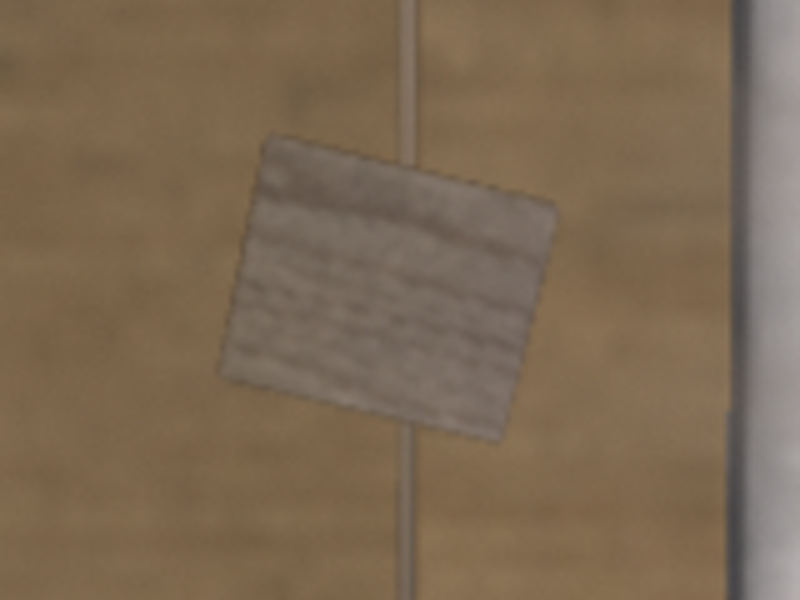

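Run:
```python
from h import *
import pickle
c=pickle.load(open('w6.pkl','rb'))
P=np.array([ray(c,172+u/5,62+v/5,30) for u,v in((270,135),(557,207),(500,440),(222,373))])
print(P.round(1)); d=np.diff(np.r_[P,P[:1]],axis=0); print(np.linalg.norm(d,axis=1)); print(P.mean(0))
print(np.degrees(np.arctan2(d[:,1],d[:,0])))
print('pipe edge',ray(c,172+730/5,62+290/5,28),ray(c,172+730/5,62+290/5,56))
```

```text
[[563.3  14.4  30. ]
 [550.9 -37.4  30. ]
 [508.6 -27.8  30. ]
 [520.9  24.1  30. ]]
[53.27526534 43.3910655  53.29374146 43.42731563]
[535.95051218  -6.66625053  30.        ]
[-103.38971349  167.16755401   76.64944935  -12.8572723 ]
pipe edge [536.23667105 -69.92953672  28.        ] [537.21504899 -64.49314579  56.        ]
```

The block measures about 53 x 43 mm in plan, not 55 x 62. It is still the only short grey-brown one, and the orange look-alike is elsewhere. I'll align the jaws with its long axis, with a limited opening because of the pipe edge at y ≈ -65.

Run:
```python
from h import *
import pickle
b=[535.9,-6.5]; o=[np.pi,0,np.radians(-13.2)]
robot.move_gripper(0.715)
robot.move_ptp(b+[100],o)
s=robot.move_linear(b+[5],speed=50,f_stop=10); print(s,robot.current_tcp_pos())
if not s:
    robot.move_gripper(0.0); print(robot.current_gripper_width()*93)
    robot.move_linear(b+[40],speed=80)
    robot.move_linear(b+[200])
    print(robot.current_gripper_width()*93,robot.current_contact_force())
    robot.move_linear([598.3,-257.2,200])
    robot.move_linear([598.3,-257.2,130])
    print(robot.current_t())
    c=cam('wrist');pickle.dump(c,open('w7.pkl','wb')); s=cam('side'); pickle.dump(s,open('s7.pkl','wb'))
    u,v=map(int,proj(s,[598,-257,110]));a=s['img'][v-60:v+60,u-66:u+66]
    cv2.imwrite('pics/w7.png',np.hstack([cv2.resize(c['img'],(400,360)),cv2.resize(a,(400,360),interpolation=cv2.INTER_CUBIC)]))
```

```text
False [536.08832901  -6.52520996   5.24893144]
54.68155031155615
54.619247160389385 [ 0.43732256  0.61269752 -0.45095495]
27.5833
```

View pics/w7.png

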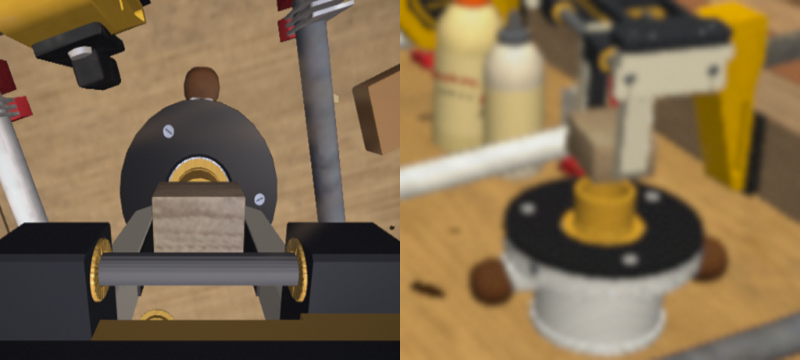

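Block gripped (54.7 mm wide, matching its 55 mm x) and held level above the collar, which stands upright in the recess. Next I press slowly, watching the force.

Run:
```python
from h import *
xy=[598.3,-257.2]
f0=robot.current_contact_force()[2]
s=robot.move_linear(xy+[104],speed=10,f_stop=3); z0=robot.current_tcp_pos()[2]; print(s,z0,robot.current_contact_force()-0)
if s:
    z=z0; fm=0; log=[]
    while z>z0-7.5:
        z-=0.4; st=robot.move_linear(xy+[z],speed=8,f_stop=20)
        f=robot.current_contact_force()[2]-f0; p=robot.current_tcp_pos()[2]
        log.append((round(z0-p,2),round(f,1))); fm=max(fm,f)
        if f>31 or (z0-p>4 and f<fm-2.5): break
    print(log,robot.current_ft_torque(),robot.current_gripper_width()*93,robot.current_t())
```

```text
True 111.49414809195514 [0.90413863 0.39061761 4.60516287]
[(np.float64(-0.03), np.float64(4.6)), (np.float64(0.27), np.float64(6.4)), (np.float64(0.58), np.float64(6.3)), (np.float64(0.82), np.float64(6.7)), (np.float64(1.11), np.float64(7.7)), (np.float64(1.44), np.float64(8.2)), (np.float64(1.73), np.float64(8.8)), (np.float64(2.01), np.float64(9.3)), (np.float64(2.31), np.float64(9.5)), (np.float64(2.42), np.float64(11.3)), (np.float64(2.6), np.float64(10.5)), (np.float64(2.76), np.float64(12.9)), (np.float64(2.91), np.float64(14.2)), (np.float64(3.1), np.float64(15.1)), (np.float64(3.29), np.float64(15.3)), (np.float64(3.38), np.float64(17.4)), (np.float64(3.59), np.float64(18.3)), (np.float64(3.73), np.float64(19.9)), (np.float64(3.89), np.float64(21.7))] [0.58815752 0.94974632 0.03273115] 54.899465901452714 34.1417
```

Run:
```python
from h import *
f=robot.current_contact_force();p=robot.current_tcp_pos();print(f,p,robot.current_eef_rot(),robot.current_ft_torque())
s=cam('side');w=cam('wrist')
u,v=map(int,proj(s,[598,-257,110]));a=s['img'][v-50:v+40,u-50:u+50]
cv2.imwrite('pics/s8.png',np.hstack([cv2.resize(w['img'][60:260,140:380],(400,360)),cv2.resize(a,(400,360),interpolation=cv2.INTER_CUBIC)]))
```

```text
[-3.73723557  3.13969255 21.10610108] [ 599.07685903 -257.69466497  107.60019489] [ 3.14095805e+00 -1.77567687e-03 -2.30211939e-01] [0.58815752 0.94974632 0.03273115]
```

View pics/s8.png

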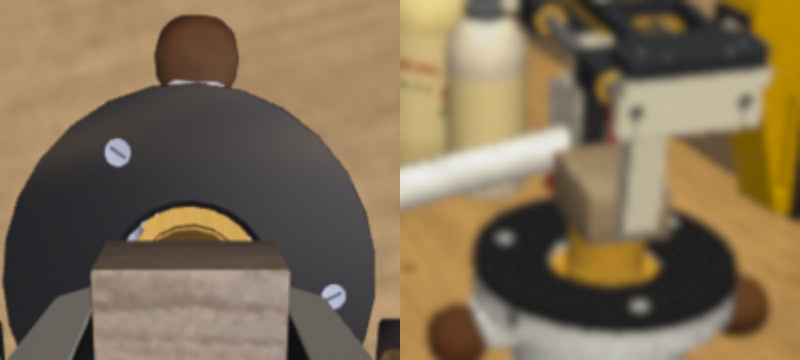

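Run:
```python
from h import *
w=cam('wrist')
Y=np.array([np.cos(-.23),np.sin(-.23),0])
t=robot.current_tcp_pos()
for n,u,v,z in(('blkbottom',195,241,102.5),('blktop',195,268,132.5),('rimfront',195,207,73),('collartopfront',195,222,102.5),('collartop z98',195,222,98),('recess edge',195,200,81)):
    p=ray(w,140+u/1.667,60+v/1.8,z); print(n,p.round(1),'along tool x from base axis',((p-np.array([598.3,-257.3,0]))@Y).round(1),'from tcp',((p-t)@Y).round(1))
```

```text
blkbottom [ 619.8 -264.5  102.5] along tool x from base axis 22.6 from tcp 21.7
blktop [ 620.8 -264.3  132.5] along tool x from base axis 23.5 from tcp 22.6
rimfront [ 624.1 -265.8   73. ] along tool x from base axis 27.1 from tcp 26.2
collartopfront [ 625.5 -265.8  102.5] along tool x from base axis 28.5 from tcp 27.6
collartop z98 [ 624.5 -265.6   98. ] along tool x from base axis 27.4 from tcp 26.5
recess edge [ 628.  -266.6   81. ] along tool x from base axis 31.0 from tcp 30.2
```

Block's front lower edge is 22.6 mm from the axis (collar radius 20.5 mm), so it covers the collar end squarely. The arm yields by about 4 mm under load, so I'll keep pressing with the target lowered and the sideways drift corrected.

Run:
```python
from h import *
xy=np.array([598.0,-257.0]); z=103.9; z0=111.5; log=[]; fm=0; pp=robot.current_tcp_pos()[2]
while z>96:
    z-=0.3; robot.move_linear([*xy,z],speed=6,f_stop=20)
    f=robot.current_contact_force(); p=robot.current_tcp_pos()
    xy+=np.clip(0.5*(np.array([598.3,-257.2])-p[:2]),-.2,.2)
    log.append((round(float(z0-p[2]),2),*map(lambda x:round(float(x),1),f))); fm=max(fm,f[2])
    if f[2]>31 or z0-p[2]>6.6 or f[2]<fm-3 or pp-p[2]>0.9: break
    pp=p[2]
for l in log: print(*l)
print(robot.current_tcp_pos(),robot.current_ft_torque(),robot.current_gripper_width()*93,robot.current_t())
```

```text
3.92 -3.2 2.8 20.2
3.97 -4.3 1.9 22.5
4.08 -4.0 1.8 22.2
5.15 -2.9 1.1 18.6
[ 598.98008881 -257.61693207  106.35340504] [0.26479475 0.47995097 0.01267475] 54.52552953851896 35.2917
```

Run:
```python
from h import *
xy=np.array([597.6,-256.7]); z=102.7; z0=111.5; log=[]
while z>97:
    z-=0.3; robot.move_linear([*xy,z],speed=6,f_stop=20)
    f=robot.current_contact_force(); p=robot.current_tcp_pos()
    log.append((round(float(z0-p[2]),2),*map(lambda x:round(float(x),1),f)))
    if f[2]>28 or z0-p[2]>6.6: break
for l in log: print(*l)
print(robot.current_tcp_pos(),robot.current_ft_torque(),robot.current_gripper_width()*93,robot.current_t())
```

```text
5.31 -1.8 1.6 19.4
5.44 -3.3 1.4 19.9
5.58 -3.9 2.0 21.3
5.72 -4.0 2.0 21.6
5.86 -3.4 2.0 22.9
5.96 -3.3 2.4 23.7
6.09 -5.1 2.8 25.0
6.24 -5.2 2.6 24.5
6.38 -5.1 3.0 26.3
6.51 -5.9 2.5 27.0
6.63 -5.3 3.7 27.3
[ 599.14311187 -257.73095135  104.87353811] [ 0.72429954  1.16451004 -0.04363895] 54.96545879903546 38.0417
```

The force dropped at 5.15 mm and then rose smoothly at about 7 N/mm, which fits the washer alone after a snap. I'll lift off and verify the guide's height and latches before putting the block down.

Run:
```python
from h import *
import pickle
log=[]
for z in np.arange(101,113,1.0):
    robot.move_linear([598.3,-257.2,z],speed=20); log.append((round(float(robot.current_tcp_pos()[2]),2),round(float(robot.current_contact_force()[2]),1)))
print(log)
robot.move_linear([598.3,-257.2,200])
robot.move_linear([530,-257.2,200],ori=[np.pi,0,0])
w=cam('wrist'); s=cam('side'); pickle.dump((w,s),open('ws9.pkl','wb')); print(robot.current_t(),robot.current_gripper_width()*93)
u,v=map(int,proj(w,[598,-257,90]));a=w['img'][max(0,v-45):v+45,u-50:u+50]; print(u,v)
u,v=map(int,proj(s,[598,-257,90]));b=s['img'][v-45:v+45,u-50:u+50]; print(u,v)
cv2.imwrite('pics/w9.png',np.hstack([cv2.resize(a,(400,360),interpolation=cv2.INTER_CUBIC),cv2.resize(b,(400,360),interpolation=cv2.INTER_CUBIC)]))
```

```text
[(105.39, 24.5), (105.85, 21.2), (106.3, 18.9), (106.66, 15.3), (106.71, 9.9), (106.77, 6.8), (106.84, 3.7), (107.22, -0.1), (108.82, -0.4), (110.12, -0.5), (111.16, -0.1), (112.09, -1.1)]
42.4833 54.89947813722178
253 106
329 228
```

View pics/w9.png

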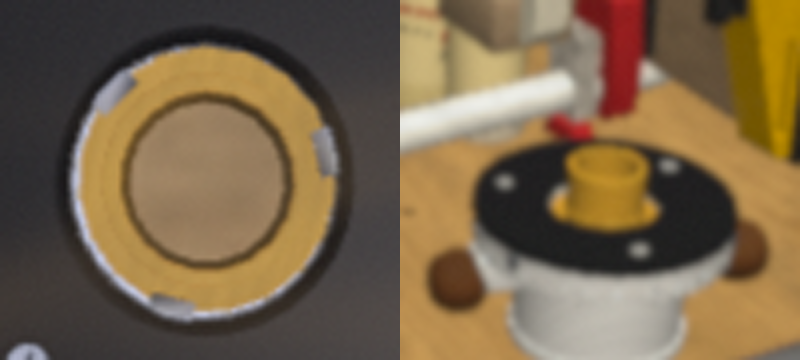

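All three latches (110,90), (325,150) and (175,305) lie over the brass rim and the guide is level. On lifting off, the force fell off steeply at TCP z ≈ 106.7 as the latches took the load. Now I return the block to its place.

Run:
```python
from h import *
import pickle
b=[535.9,-6.5]; o=[np.pi,0,np.radians(-13.2)]
robot.move_ptp(b+[180],o)
robot.move_linear(b+[25],speed=100)
s=robot.move_linear(b+[4.2],speed=20,f_stop=4); print(s,robot.current_tcp_pos(),robot.current_contact_force())
robot.move_gripper(0.715); robot.sleep(0.2)
robot.move_linear(b+[60],speed=80)
robot.move_ptp([470,-40,200],[np.pi,0,0])
w=cam('wrist'); print(robot.current_t(),robot.current_contact_force())
cv2.imwrite('pics/w10.png',cv2.resize(w['img'],(640,480)))
```

```text
True [535.66927218  -6.46127557   5.14554921] [-0.75049628  0.01508617  4.65665381]
48.325 [-1.18805619  0.48185162  0.75312317]
```

View pics/w10.png

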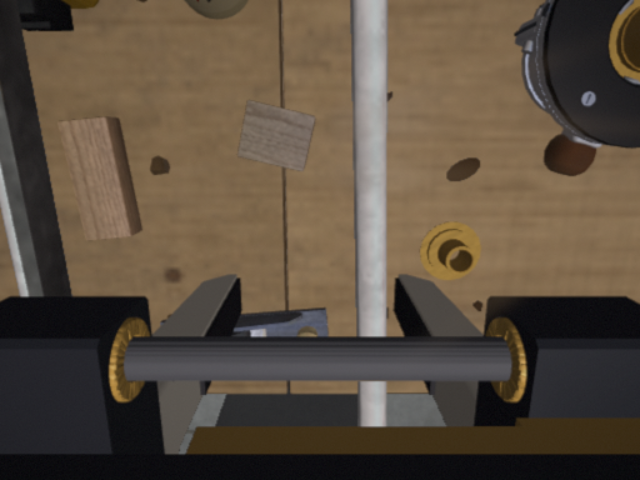

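The block lies flat on the bench at (277,135), the slim guide at (450,250) stands upright, and the gripper is free.

```bash
python3 -c "
from bench import robot
robot.hand_in(); print(robot.current_t())"
```

```text
the job is handed in; nothing more can be done
the job is handed in; nothing more can be done
```

I set the wide-collared guide in the recess, let go of it, and pressed it home with the grey-brown block. The block went back to its original spot, and I handed the job in at about 48 s; no verdict is reported.

**Last checks:**
- **Latches:** the close view shows all three over the guide's rim, with the guide level. I judged this from the picture and the forces, since the latch joints cannot be read.
- **Press:** the force peaked at about 27 N. It dropped at the snap, and on lifting off it fell to zero within about half a millimetre, which fits the latches holding the guide.
- **Rest of the scene:** the block lies flat on the bench, the slim guide stands upright where it was, and the gripper touches nothing. The bottles are only partly in the last view, so I did not check them again after the press.

**What failed or disagreed:**
- **First grasp:** the lowering stopped early, apparently with a finger on the dark clamp pipe, and the gripper closed on air. The guide had not shifted noticeably, and the second grasp with the jaws turned worked.
- **Block size:** I measured about 53 x 43 mm in plan and 54.7 mm between the jaws, against the stated 55 x 62 mm. It was the only short grey-brown block, so I used it.
- **Arm yield:** the arm gave several mm under the pressing load and drifted almost 1 mm sideways, with up to about 6 N of side force. I partly corrected for this while pressing.

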